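# Load the two-pocket block frame and hold the packed block against its datum rib

## Task

First set the steel test block that lies beside the aluminium frame flat into the frame's empty pocket. Then take the upright steel packer and slide it down to the worktop between the smaller, square block and the end wall of its pocket, the only gap wide enough for it, and with it push the square block flush against the centre rib. Finish while still holding the packer firmly pressed that way, so that the thumbscrew can be run up behind it, and leave the round block, the loupe and the resin mount where they are.

Things in the scene. Friction and masses are not known exactly. Their poses are not given: they have to be found in the camera images.
- frame: Low aluminium locating frame fixed on the worktop, without a floor, 68 mm (x) by 154 mm (y), walls 8 mm high. Origin on the worktop at its middle. A centre rib (y -5 to 5 mm) parts two pockets, one full and one empty at the start. End walls from |y| = 68 to 77 mm, each with a boss 20 mm wide, 15 mm high in its middle and a brass thumbscrew sticking out to |y| = 92 mm.
- pocket_a (a point): Middle of the frame's pocket on its +y side, on the worktop (frame y = 36.5 mm). Both pockets are alike: 48 mm wide (x) by 63 mm long (y, 5 to 68 mm from the frame's middle). The side rails (|x| 24 to 34 mm) are cut down to 3 mm height along the middle 40 mm of each pocket, so that fingers can hold a block there across x.
- pocket_b (a point): Middle of the frame's pocket on its -y side, on the worktop (frame y = -36.5 mm), otherwise like pocket_a.
- rib: The frame's centre rib, 48 mm (x) by 10 mm (y) by 8 mm high, part of the frame; origin on the worktop at its middle, axes as the frame's. Its two long faces (5 mm either side) are the datum faces that blocks are pressed against.
- square_block: Loose square ground-steel test block, 44 x 44 x 12 mm, about 0.2 kg. Origin at the middle of its underside, z up, sides along x and y, turned nearly like the frame. It starts either in a pocket, about 6 mm off the rib and 13 mm off the end wall, or on the worktop beside the frame. In a 63 mm pocket it leaves 19 mm in all, so the packer fits beside it.
- long_block: Loose oblong ground-steel test block, 44 mm (x) by 54 mm (y) by 12 mm, about 0.24 kg. Origin at the middle of its underside, z up, turned nearly like the frame. It starts in the place that the square block does not have. In a pocket it leaves only 9 mm, too little for the packer.
- packer: Loose plain steel packer bar, 42 mm (x) by 10 mm thick (y) by 42 mm high, about 0.12 kg, standing on its narrow lower edge, whose corners are rounded by 2 mm. Origin at the middle of its underside, z up. It goes into the frame with its 42 mm length along the frame's x; standing on the worktop it rises 30 mm above the blocks and can be gripped there across its 10 mm.
- round_block: Bystander: round steel block, 53 mm across, 13 mm high, behind the frame; origin at the middle of its underside.
- loupe: Bystander: black loupe, 38 mm across, 34 mm high, behind the frame; origin at the middle of its underside.
- mount: Bystander: black resin-mounted specimen, a cylinder 30 mm across, 18 mm high, in front of the frame; origin at the middle of its underside.
Things that resemble listed ones, but are neither listed nor needed, are in the scene too. What is shaped like the long_block but red or yellow is not meant. What is shaped like the frame but red is not meant.

How it is judged:
By the outcome, as a careful person would: the job done as asked, in the order asked, and still so for the second after the job is handed in, while the arm keeps its last pose, push and grip.
It also fails if it takes over 64 s, if anything falls off the work surface, if the arm or the gripper's body presses on something with over 40 N, if the wrist force passes 120 N, or if a joint passes its speed limit or range.

## Robot

A 6-joint arm with a two-finger parallel gripper is mounted at the origin on a cart in front of the work surface, level with it; the furniture and walls round the work are solid. World frame = base frame: x ahead of the robot, y to its left, z up, the work surface at z = 0. Lengths are in m, angles in rad, forces in N, time in s.
With the tool pointing down it reaches from about 0.2 to 0.875 m from the base axis. Payload 3.4 kg.
Tool frame: the origin (TCP) lies midway between the tips of the shut fingers; the grasp point (between the pads) lies 19 mm behind it (robot.hold_point_z is the distance from the TCP to the grasp point, in m); z points along the fingers, y is the line along which they close (so a half turn about z gives the same grasp; the last joint's range is limited). The gripper opens to 94 mm and grips with 3 to 60 N. Pads are 16 mm wide; open, the fingers measure 119 mm over their backs; the gripper's body (75 mm by 177 mm) begins 78 mm behind the grasp point.
Start: joints at [1.146, 0.276, 1.505, -0, 1.361, -0.121], TCP at [0.172, 0.549, 0.205] pointing down, gripper open.
Joint ranges: [-2.89, 2.89], [-0.75, 2.08], [0.22, 2.7], [-1.18, 4.32], [0.11, 2.71], [-2.7, 2.7]. Speed limits (rad/s): [2.57, 2.57, 3.14, 3.14, 3.14, 3.14].

## Interface

Orientations are given as a unit quaternion [x, y, z, w].
In Python, from rig import readout, vision, robot, nets gives the robot as it stands. The module is installed in compiled form; this text tells all that it offers.
- The arm moves only by the shell command python3 -m crank 'ROWS' [OPENING] [FORCE]. ROWS is JSON, a list of rows, each an object with "offset": the shift along the world's x, y, z in units of 0.4 m (1.0 is 0.4 m), a list of three; "dr": the turn, a rotation vector about the world's x, y, z in units of 0.5 rad (1.0 is 0.5 rad), a list of three. A call has 1 to 10 rows; each row is the pose to reach, as a shift and turn from the pose commanded when the call began; what a row does not reach only later rows make up. A row lasts 1/12 s, in which the tool goes at most 41.7 mm and 7.16 degrees, less where a joint would pass 70% of its speed; a pose out of reach is approached as far as the arm can. A call with a number of a shift or a turn outside -1 to 1 is refused whole. A call with a gripper value outside its range is refused whole. OPENING is the opening, from -1 (shut) to 1 (fully open), set as the call begins (- or left out, the last holds). The fingers move at their own pace and stop on an object; FORCE is the grip in N (left out, the last holds). Time passes only in rows, so rows that repeat a pose let the fingers close. It gives the time, the measured TCP pose, the force, the opening and the grip force at its end, in the units of the state.
- readout.sense(): the state, without advancing time (a new reading comes with each control period).
- vision.capture(name): name is "scene" or "top" or "wrist"; returns a dict with "color" (384x512x3 uint8, red, green, blue), "intrinsics" (3x3 intrinsics, pixels), "extrinsics" (4x4, takes a point from camera to world coordinates); the wrist camera has in their place "T_tool_cam" (4x4, takes a point from camera to tool coordinates, whose origin is the TCP and whose axes are the flange's). Camera axes: x right, y up, looking along -z (the intrinsics and any distortion apply to the point x, -y, -z); pixel columns grow to the right and rows downward; lengths in m; the calibration is good to about 2 mm. The wrist camera is an equidistant fisheye: a pixel r from the principal point sees the ray r / f radians off the axis. A picture is of the moment at which its call begins: read the wrist's pose just before it. There is no depth.
- robot.finish_job(): hands the job in; it is judged then, once.
Trained networks look in a picture, given as the dict that the camera call returned (one of the last four; its "shot" number tells which), for a name from the list of things; names that differ only in an ending like _2 or _b are one class to them, and where a whole thing is asked for, a point or a joint stands for the part that bears it (a point fixed in the world has none). Each returns a list of dicts, best first, with "score" (0 to 1); they miss things now and then, are a little off and sometimes report something else, mostly with a low value. They report only what shows in the picture. A call takes as long as a camera call. They do not tell look-alikes from the thing itself.
- nets.masks_of(picture, thing): "region" (384x512 bool, what is visible of it) and "rect" ([left, top, width, height] in pixels, round what is visible of it).
- nets.pinpoint(picture, thing): "uv" ([column, row] in pixels: a listed point, or the origin of a listed thing).
The state is a dict: "t": time; "joint_positions": joint angles; "qd": joint speeds; "joint_efforts": joint torques, N m; "tcp_pos": TCP position; "tool_rot": TCP orientation; "contact_force": force on the tool from outside, world axes, zero at the start; "moment": the same for the moment, N m; "finger_gap": opening from 0.0 (shut) to 1.0 (fully open); "grasp_force": force on a finger pad.
Only numpy, scipy, OpenCV 4.12 (cv2) and the standard library are available. Lean on these libraries where they do the work, as an engineer would, in place of code of your own. Each camera call takes 0.05 s, during which the arm holds its last target. There are 200 camera calls.

## Working session

There is one attempt and no reset: what is moved stays moved. The work goes in short steps, Python scripts to look and compute and a shell command to move; the robot and the scene stay as the last step left them, time stands still between calls to the robot, and variables do not carry over. Pictures are saved under pics/ and viewed, at most 10 in all, crops included, and the job is handed in when it is done.

```bash
mkdir -p pics
cat > h.py <<'E'
import numpy as np, cv2
from rig import readout, vision, robot, nets
def ray(p,uv):
    K=np.array(p["intrinsics"]);T=np.array(p["extrinsics"])
    d=np.array([(uv[0]-K[0,2])/K[0,0],-(uv[1]-K[1,2])/K[1,1],-1.0])
    return T[:3,3],T[:3,:3]@d
def onz(p,uv,z=0.):
    o,d=ray(p,uv);return o+d*(z-o[2])/d[2]
def save(p,n,box=None,s=1):
    c=p["color"][:,:,::-1]
    if box: c=c[box[1]:box[3],box[0]:box[2]]
    cv2.imwrite("pics/"+n,cv2.resize(c,None,fx=s,fy=s,interpolation=cv2.INTER_CUBIC))
E
python3 - <<'E'
from h import *
ps={n:vision.capture(n) for n in("scene","top")}
a=np.hstack([ps["scene"]["color"],ps["top"]["color"]])
for n,p in ps.items():
    save(p,n+"0.png",s=1.5)
    print(n,np.round(p["extrinsics"],3).tolist(),np.round(p["intrinsics"],1).tolist(),[k for k in p])
    for t in["frame","pocket_a","pocket_b","rib","square_block","long_block","packer","round_block","loupe","mount"]:
        print(t,[(round(r["score"],2),np.round(r["uv"],1).tolist(),np.round(onz(p,r["uv"])[:2],3).tolist()) for r in nets.pinpoint(p,t)][:4])
s=readout.sense();print(s)
print(robot.hold_point_z)
E
```

```text
scene [[-0.529, 0.383, -0.757, -0.227], [-0.849, -0.233, 0.475, 0.528], [0.006, 0.894, 0.449, 0.488], [0.0, 0.0, 0.0, 1.0]] [[437.2, 0.0, 257.6], [0.0, 437.2, 186.7], [0.0, 0.0, 1.0]] ['color', 'intrinsics', 'extrinsics', 'shot']
frame [(0.9, [266.4, 196.1], [0.544, 0.02]), (0.57, [156.8, 240.2], [0.5, 0.309])]
pocket_a [(0.91, [280.3, 194.9], [0.532, -0.012]), (0.76, [255.6, 198.0], [0.55, 0.047]), (0.67, [176.2, 241.6], [0.475, 0.278]), (0.63, [142.6, 247.1], [0.491, 0.341])]
pocket_b [(0.91, [280.3, 194.9], [0.532, -0.012]), (0.76, [255.6, 198.0], [0.55, 0.047]), (0.67, [176.2, 241.6], [0.475, 0.278]), (0.63, [142.6, 247.1], [0.491, 0.341])]
rib [(0.51, [156.4, 239.4], [0.503, 0.309]), (0.46, [268.7, 197.2], [0.537, 0.018])]
square_block [(0.52, [259.8, 197.7], [0.546, 0.037]), (0.38, [267.8, 175.5], [0.639, -0.046])]
long_block [(0.61, [323.2, 210.1], [0.421, -0.053]), (0.59, [343.0, 181.4], [0.51, -0.192]), (0.56, [329.2, 163.4], [0.617, -0.237])]
packer []
round_block [(0.61, [231.6, 180.5], [0.662, 0.049]), (0.19, [264.8, 194.3], [0.554, 0.018])]
loupe [(0.56, [269.6, 174.8], 
[... 1238 characters left out ...]
1, 'joint_positions': array([ 1.14601878e+00,  2.75918279e-01,  1.50488829e+00,  3.40350158e-05,
        1.36071261e+00, -1.21010397e-01]), 'qd': array([ 0.00063481, -0.00025049, -0.00017034, -0.00052596, -0.00122829,
        0.00077075]), 'joint_efforts': array([ 9.61698315e-04, -4.04475510e+01, -2.37501919e+01,  7.00056902e-02,
        2.49265996e-02, -7.24642319e-06]), 'tcp_pos': array([0.17200697, 0.54871109, 0.20548725]), 'tool_rot': array([ 1.51303798e-01,  9.88487308e-01,  3.98645792e-05, -6.12589190e-06]), 'contact_force': array([0.04542618, 1.00800727, 0.03343087]), 'moment': array([-0.03478589, -0.00568653, -0.01505772]), 'grasp_force': 0.0, 'finger_gap': 1.0028147146260853}
0.0188
```

View pics/top0.png

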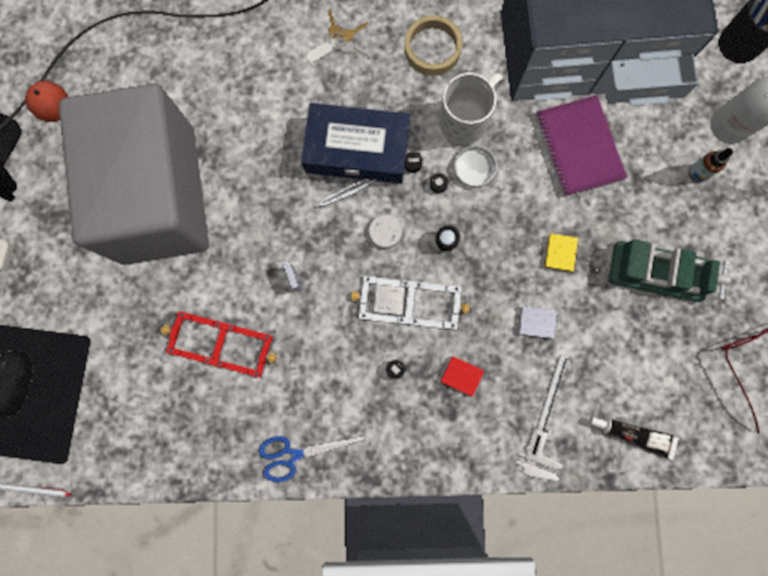

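View pics/scene0.png

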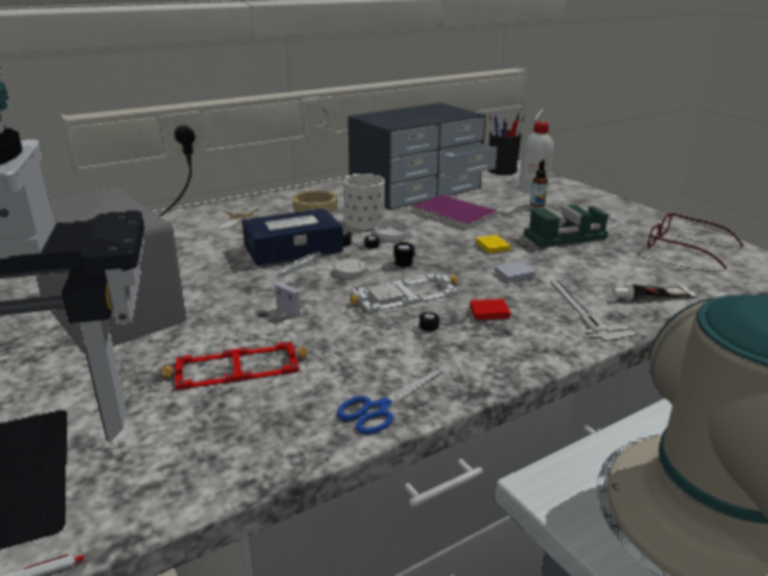

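Top view: the aluminium frame is at (410,303) in the 1.5x picture, with the light square block in its left (+y) pocket, so the right pocket (b) is empty. The packer stands at (288,275), the round block is at (386,231), the loupe at (447,237) and the mount at (396,369).
Long-block candidates, in native top pixels: (358,216) grey steel, (307,251) red and (374,168) yellow. The grey one is meant, because red and yellow are excluded. The red frame at (146,230) is also excluded.

Run:
```python
from h import *
p=vision.capture("top");save(p,"crop1.png",(180,150,390,270),3.8)
def rect(t,near,z):
    for r in nets.masks_of(p,t):
        m=r["region"].astype(np.uint8);v,u=np.nonzero(m);c=np.array([u.mean(),v.mean()])
        if np.hypot(*(c-near))<15:
            P=np.array([onz(p,q,z)[:2] for q in np.c_[u,v]],np.float32)
            print(t,round(r["score"],2),c.round(1),cv2.minAreaRect(P*1000))
rect("frame",(273,200),.008);rect("long_block",(358,216),.012);rect("square_block",(259,199),.012);rect("packer",(193,184),.021)
```

```text
frame 0.89 [272.4 201.9] ((541.534423828125, 12.265632629394531), (182.60296630859375, 72.4634017944336), 82.40901184082031)
long_block 0.96 [358.4 215.3] ((503.5055236816406, -183.39869689941406), (60.14913558959961, 45.541900634765625), 83.85668182373047)
square_block 0.58 [259.8 200. ] ((546.1282958984375, 44.450958251953125), (43.02790069580078, 45.140106201171875), 82.92447662353516)
square_block 0.18 [271.8 200.7] ((541.3323364257812, 12.192108154296875), (177.00875854492188, 69.34249877929688), 81.52911376953125)
packer 0.42 [194.9 183.9] ((587.0859985351562, 194.9046630859375), (46.88633728027344, 12.563586235046387), 17.68307876586914)
```

View pics/crop1.png

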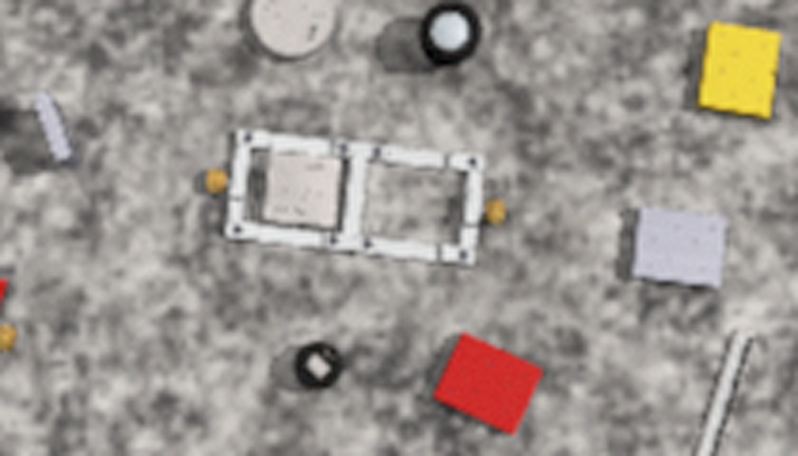

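The crop confirms it: the grey oblong block is at (680,247), clearly distinct from the red (489,383) and yellow (740,70) ones. The frame's yaw is about -7.6° and the block's about -6°. I'll move over the block now.

```bash
R='{"offset":[0.276,-0.61,0],"dr":[0,0,-0.918]}'; python3 -m crank '[{"offset":[0.276,-0.61,0],"dr":[0,0,-0.918]},{"offset":[0.276,-0.61,0],"dr":[0,0,-0.918]},{"offset":[0.276,-0.61,0],"dr":[0,0,-0.918]},{"offset":[0.276,-0.61,0],"dr":[0,0,-0.918]},{"offset":[0.276,-0.61,0],"dr":[0,0,-0.918]},{"offset":[0.276,-0.61,0],"dr":[0,0,-0.918]},{"offset":[0.276,-0.61,0],"dr":[0,0,-0.918]}]' 1
python3 -m crank '[{"offset":[0.276,-0.61,0],"dr":[0,0,-0.918]},{"offset":[0.276,-0.61,0],"dr":[0,0,-0.918]},{"offset":[0.276,-0.61,0],"dr":[0,0,-0.918]},{"offset":[0.276,-0.61,0],"dr":[0,0,-0.918]},{"offset":[0.276,-0.61,0],"dr":[0,0,-0.918]},{"offset":[0.276,-0.61,0],"dr":[0,0,-0.918]},{"offset":[0.276,-0.61,0],"dr":[0,0,-0.918]}]'
python3 -m crank '[{"offset":[0.276,-0.61,0],"dr":[0,0,-0.918]},{"offset":[0.276,-0.61,0],"dr":[0,0,-0.918]},{"offset":[0.276,-0.61,0],"dr":[0,0,-0.918]},{"offset":[0.276,-0.61,0],"dr":[0,0,-0.918]},{"offset":[0.276,-0.61,0],"dr":[0,0,-0.918]},{"offset":[0.276,-0.61,0],"dr":[0,0,-0.918]},{"offset":[0.276,-0.61,0],"dr":[0,0,-0.918]},{"offset":[0.276,-0.61,0],"dr":[0,0,-0.918]}]'
cat >> h.py <<'E'
from scipy.spatial.transform import Rotation as Ro
def wrist():
    s=readout.sense();p=vision.capture("wrist")
    T=np.eye(4);T[:3,:3]=Ro.from_quat(s["tool_rot"]).as_matrix();T[:3,3]=s["tcp_pos"]
    p["W"]=T@np.array(p["T_tool_cam"]);return p,s
def won(p,uv,z):
    K=np.array(p["intrinsics"]);uv=np.atleast_2d(np.array(uv,float))
    x=(uv[:,0]-K[0,2])/K[0,0];y=(uv[:,1]-K[1,2])/K[1,1];th=np.hypot(x,y)+1e-12
    d=np.c_[np.sin(th)*x/th,-np.sin(th)*y/th,-np.cos(th)]@p["W"][:3,:3].T;o=p["W"][:3,3]
    return (o+d*((z-o[2])/d[:,2:3]))
def wpix(p,X):
    q=(np.atleast_2d(X)-p["W"][:3,3])@p["W"][:3,:3];x,y,z=q[:,0],-q[:,1],-q[:,2]
    r=np.hypot(x,y);th=np.arctan2(r,z);K=np.array(p["intrinsics"])
    return np.c_[K[0,0]*th*x/r+K[0,2],K[1,1]*th*y/r+K[1,2]]
def wrect(p,t,z):
    for r in nets.masks_of(p,t):
        v,u=np.nonzero(r["region"]);P=won(p,np.c_[u,v],z)[:,:2]
        print(t,round(r["score"],2),np.round([u.mean(),v.mean()],1),np.round(np.hstack([np.ravel(a) for a in cv2.minAreaRect((P*1000).astype(np.float32))]),1))
E
python3 - <<'E'
from h import *
p,s=wrist();save(p,"w1.png",s=1.5);print(s["tcp_pos"],s["tool_rot"],np.round(p["T_tool_cam"],3).tolist(),p["intrinsics"][0])
wrect(p,"long_block",.012);wrect(p,"frame",.008)
E
```

```text
t: 1.93
tcp_pos: [0.2832, 0.3007, 0.2056]
tool_rot: [0.373, 0.928, -0.001, 0.001]
contact_force: [-0.4, -0.1, 0.2]
finger_gap: 1.001
grasp_force: 0.0
t: 2.52
tcp_pos: [0.3948, 0.0565, 0.2059]
tool_rot: [0.575, 0.818, -0.0, 0.002]
contact_force: [0.7, 0.7, -0.7]
finger_gap: 1.0
grasp_force: 0.0
t: 3.18
tcp_pos: [0.5049, -0.1872, 0.2049]
tool_rot: [0.746, 0.666, -0.0, 0.001]
contact_force: [-0.5, -0.3, -0.6]
finger_gap: 1.003
grasp_force: 0.0
[ 0.50490679 -0.18723974  0.20486199] [ 7.46186431e-01  6.65736590e-01 -2.39966298e-04  7.38557329e-04] [[-0.0, 0.969, 0.247, 0.072], [1.0, 0.0, -0.001, -0.0], [-0.001, 0.247, -0.969, -0.179], [0.0, 0.0, 0.0, 1.0]] [297.31863964   0.         257.04193308]
long_block 0.97 [340.4 191.2] [ 612.9 -226.3   46.4   55.9   79.3]
long_block 0.92 [257.3 168.4] [ 506.3 -182.6   56.3   43.9   80.9]
long_block 0.86 [184.7  83.6] [427.6 -63.5  54.6  47.5  63.1]
frame 0.71 [267.9  40.7] [538.2 -20.9 115.7  67.2  82.5]
```

View pics/w1.png

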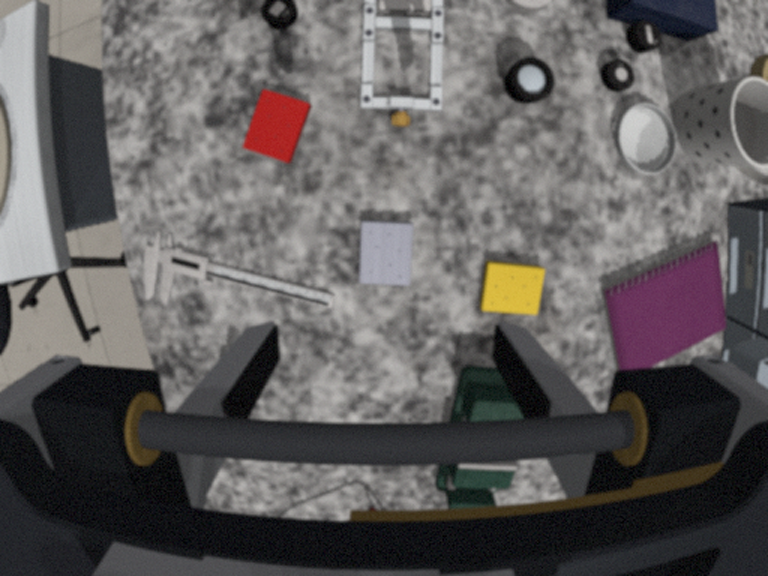

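Wrist view: the grey block is centred at (386,253) in the 1.5x picture, between and ahead of the fingers. The empty pocket's end wall is at (400,102). I'll descend on the block.

```bash
python3 -m crank '[{"offset":[0.0035,0.0105,-0.1],"dr":[0,0,-0.05]},{"offset":[0.0035,0.0105,-0.2],"dr":[0,0,-0.05]},{"offset":[0.0035,0.0105,-0.3],"dr":[0,0,-0.05]},{"offset":[0.0035,0.0105,-0.4],"dr":[0,0,-0.05]},{"offset":[0.0035,0.0105,-0.44],"dr":[0,0,-0.05]},{"offset":[0.0035,0.0105,-0.44],"dr":[0,0,-0.05]},{"offset":[0.0035,0.0105,-0.44],"dr":[0,0,-0.05]}]'
python3 - <<'E'
from h import *
p,s=wrist();print(s["tcp_pos"])
wrect(p,"long_block",.012);wrect(p,"frame",.008);wrect(p,"frame",.003)
E
```

```text
t: 3.92
tcp_pos: [0.5039, -0.1772, 0.0295]
tool_rot: [0.753, 0.658, -0.0, -0.001]
contact_force: [1.0, 0.4, 1.2]
finger_gap: 1.0
grasp_force: 0.0
[ 0.50387548 -0.17724687  0.02954591]
long_block 0.75 [398.9 244.1] [ 613.8 -210.8   43.4   52.2   42.1]
long_block 0.69 [129.1  78. ] [427.9 -64.1  54.3  48.1  63.1]
frame 0.83 [276.8  37. ] [533.7 -51.8  53.8  68.2  84. ]
frame 0.83 [276.8  37. ] [534.2 -50.5  55.2  69.9  84. ]
```

Run:
```python
from h import *
for i in range(3):
    s=readout.sense();print(s["tcp_pos"].round(4),Ro.from_quat(s["tool_rot"]).as_rotvec().round(3),s["qd"].round(3)); vision.capture("top")
p,s=wrist();print(s["tcp_pos"])
for r in nets.masks_of(p,"square_block")[:3]: print(r["score"],r["rect"])
save(p,"w2.png",s=1.5)
```

```text
[ 0.5062 -0.1794  0.0317] [2.362 2.065 0.003] [-0.007  0.004  0.004 -0.002 -0.002 -0.001]
[ 0.5059 -0.1794  0.0315] [2.363e+00 2.065e+00 2.000e-03] [-0.005  0.007  0.006 -0.    -0.001  0.001]
[ 0.5057 -0.1795  0.0312] [2.364e+00 2.065e+00 2.000e-03] [-0.003  0.008  0.008 -0.002 -0.001  0.001]
[ 0.50546968 -0.17941766  0.03086852]
```

View pics/w2.png

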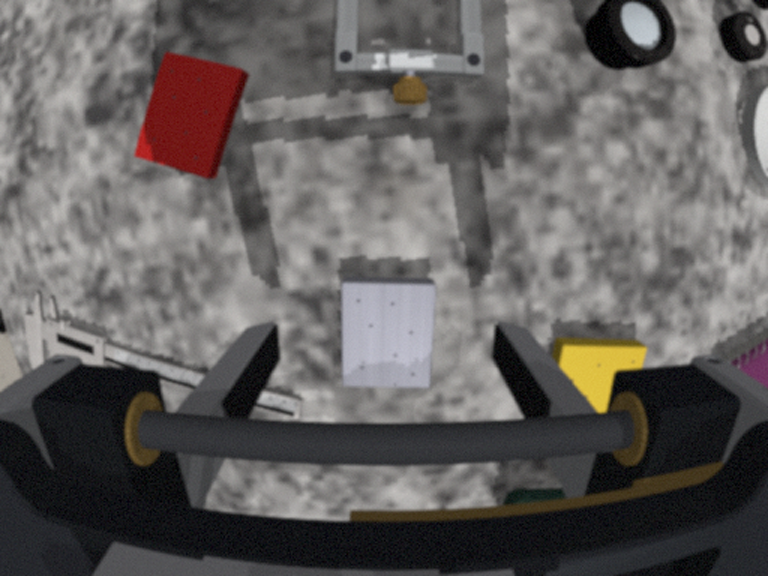

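Wrist view: the block lies squarely between the fingers, with corners near (341,282), (434,282), (431,388) and (343,388). The caliper at (270,395) is close to the left finger, so I'll check its clearance.

Run:
```python
from h import *
p,s=wrist();t=s["tcp_pos"]
P=won(p,np.array([(341,282),(434,282),(431,388),(343,388)])/1.5,.012);print(t.round(4));print(P.round(4),P.mean(0).round(4))
print("frame end wall outer corners",won(p,np.array([(336,72),(484,74)])/1.5,.008).round(4))
print("caliper",won(p,np.array([(300,410),(297,396),(200,365)])/1.5,.003).round(4))
R=Ro.from_quat(s["tool_rot"]).as_matrix();print(R[:,1])
print("fingers inner/outer at tips",(t+R[:,1]*.047).round(3),(t-R[:,1]*.047).round(3),(t-R[:,1]*.06).round(3))
```

```text
[ 0.505  -0.1793  0.0303]
[[ 0.4877 -0.1541  0.012 ]
 [ 0.5298 -0.1598  0.012 ]
 [ 0.5229 -0.2136  0.012 ]
 [ 0.4797 -0.2077  0.012 ]] [ 0.505  -0.1838  0.012 ]
frame end wall outer corners [[ 0.4989 -0.0589  0.008 ]
 [ 0.565  -0.0676  0.008 ]]
caliper [[ 0.4526 -0.2229  0.003 ]
 [ 0.4529 -0.2142  0.003 ]
 [ 0.4024 -0.1911  0.003 ]]
[ 0.99088223 -0.13472292  0.00146306]
fingers inner/outer at tips [ 0.552 -0.186  0.03 ] [ 0.458 -0.173  0.03 ] [ 0.446 -0.171  0.03 ]
```

```bash
python3 -m crank '[{"offset":[0,-0.011,-0.03],"dr":[0,0,0]},{"offset":[0,-0.011,-0.05],"dr":[0,0,0]},{"offset":[0,-0.011,-0.062],"dr":[0,0,0]},{"offset":[0,-0.011,-0.062],"dr":[0,0,0]},{"offset":[0,-0.011,-0.062],"dr":[0,0,0]},{"offset":[0,-0.011,-0.062],"dr":[0,0,0]}]'
python3 -m crank '[{"offset":[0,0,0],"dr":[0,0,0]},{"offset":[0,0,0],"dr":[0,0,0]},{"offset":[0,0,0],"dr":[0,0,0]},{"offset":[0,0,0],"dr":[0,0,0]},{"offset":[0,0,0],"dr":[0,0,0]},{"offset":[0,0,0],"dr":[0,0,0]},{"offset":[0,0,0],"dr":[0,0,0]},{"offset":[0,0,0],"dr":[0,0,0]}]' -1 30
```

```text
t: 4.92
tcp_pos: [0.5048, -0.1835, 0.0048]
tool_rot: [0.753, 0.658, 0.0, 0.0]
contact_force: [0.0, 0.7, -0.0]
finger_gap: 1.002
grasp_force: 0.0
t: 5.58
tcp_pos: [0.5048, -0.1836, 0.0047]
tool_rot: [0.753, 0.658, 0.0, 0.0]
contact_force: [1.1, 0.6, -1.3]
finger_gap: 0.472
grasp_force: 1.6
```

```bash
python3 -m crank '[{"offset":[0,0,0],"dr":[0,0,0]},{"offset":[0,0,0.05],"dr":[0,0,0]},{"offset":[0,0,0.14],"dr":[0,0,0]},{"offset":[0.02,0.07,0.24],"dr":[0,0,0]},{"offset":[0.038,0.146,0.24],"dr":[0,0,0]},{"offset":[0.038,0.146,0.24],"dr":[0,0,0]},{"offset":[0.038,0.146,0.24],"dr":[0,0,0]},{"offset":[0.038,0.146,0.24],"dr":[0,0,0]}]'
python3 - <<'E'
from h import *
for i in range(3): vision.capture("top")
p,s=wrist();save(p,"w3.png",s=1.5);print(s["tcp_pos"],s["finger_gap"],s["grasp_force"])
wrect(p,"frame",.008);wrect(p,"square_block",.012)
# overlay-free model fit inputs
E
```

```text
t: 6.25
tcp_pos: [0.5189, -0.1249, 0.0999]
tool_rot: [0.753, 0.658, -0.001, -0.001]
contact_force: [-0.7, -0.8, -2.5]
finger_gap: 0.464
grasp_force: 29.9
[ 0.51890254 -0.12571562  0.09959894] 0.464215585200075 29.948570430278778
frame 0.62 [262.6  68.5] [539.  -10.8 134.6  68.   81.5]
square_block 0.7 [262.9  16.1] [546.8  36.   34.4  44.4  82.7]
square_block 0.3 [262.8  69.1] [539.2 -11.9 133.5  68.   81.6]
```

View pics/w3.png

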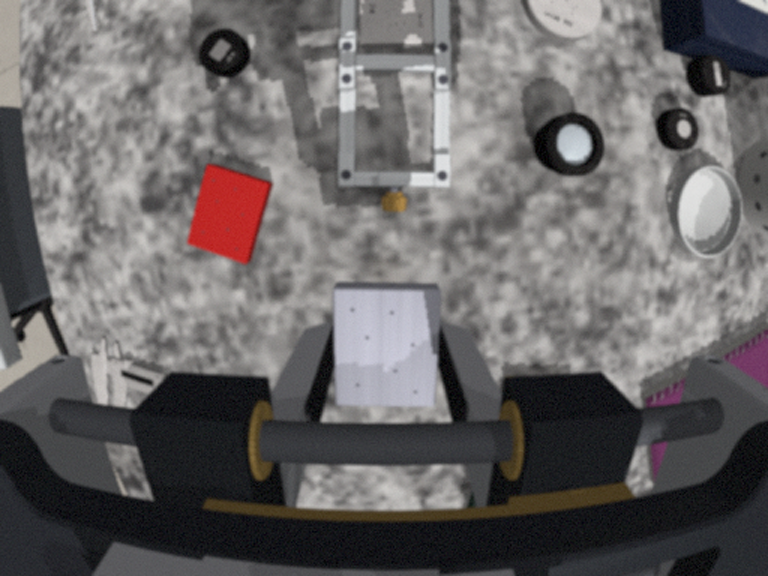

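Wrist view: the block is held squarely, with corners near (333,289), (440,287), (434,405) and (336,405). The pocket's end wall is at v≈180, the rib at v≈62, and the frame screws at (347,78), (443,78), (347,174) and (442,174).

Run:
```python
from h import *
p,s=wrist();t=s["tcp_pos"];print(t.round(4))
F=won(p,np.array([(339,186),(450,186)])/1.5,.008)[:,:2];S=won(p,np.array([(347,46),(443,46),(347,78),(443,78),(347,174),(442,174)])/1.5,.008)[:,:2]
print(F.round(4),S.round(4))
d=(S[0]+S[1]-S[4]-S[5]);d/=np.hypot(*d);e=np.array([d[1],-d[0]]);print("ydir",d,np.degrees(np.arctan2(-d[0],d[1])))
for q in np.vstack([F,S]): print((e@q).round(4),(d@q).round(4))
B=won(p,np.array([(333,289),(440,287),(434,405),(336,405)])/1.5,t[2]+.0072)[:,:2];print("block",B.round(4),B.mean(0).round(4))
```

```text
[ 0.5193 -0.1257  0.1   ]
[[ 0.4999 -0.0583]
 [ 0.5666 -0.0673]] [[ 5.166e-01  2.760e-02]
 [ 5.743e-01  2.010e-02]
 [ 5.139e-01  7.000e-03]
 [ 5.712e-01 -5.000e-04]
 [ 5.058e-01 -5.180e-02]
 [ 5.626e-01 -5.940e-02]]
ydir [0.13987204 0.99016959] -8.040441768702955
0.5032 0.0122
0.5704 0.0127
0.5076 0.0996
0.5658 0.1002
0.5079 0.0788
0.5657 0.0794
0.5081 0.0194
0.5654 0.0199
block [[ 0.5018 -0.097 ]
 [ 0.5443 -0.102 ]
 [ 0.5366 -0.1551]
 [ 0.4939 -0.1493]] [ 0.5192 -0.1258]
```

```bash
python3 -m crank '[{"offset":[0.025,0.1,0],"dr":[0,0,0]},{"offset":[0.04,0.2,0],"dr":[0,0,0]},{"offset":[0.049,0.258,-0.08],"dr":[0,0,0]},{"offset":[0.049,0.258,-0.175],"dr":[0,0,0]},{"offset":[0.049,0.258,-0.175],"dr":[0,0,0]},{"offset":[0.049,0.258,-0.175],"dr":[0,0,0]},{"offset":[0.049,0.258,-0.175],"dr":[0,0,0]},{"offset":[0.049,0.258,-0.175],"dr":[0,0,0]}]'
python3 - <<'E'
from h import *
for i in range(3): vision.capture("top")
p,s=wrist();save(p,"w4.png",s=1.5);print(s["tcp_pos"],s["finger_gap"],s["grasp_force"])
wrect(p,"frame",.008);wrect(p,"square_block",.012)
E
```

```text
t: 7.27
tcp_pos: [0.5412, -0.0231, 0.0326]
tool_rot: [0.754, 0.657, 0.001, 0.002]
contact_force: [0.5, -0.8, -2.3]
finger_gap: 0.464
grasp_force: 29.9
[ 0.5406805  -0.0227992   0.03237011] 0.46077980649679795 29.948594570159912
frame 0.89 [253.  126.9] [543.2  14.6 184.5  68.   81.9]
square_block 0.61 [254.2 118.9] [548.   46.5  43.7  44.1  82.2]
```

View pics/w4.png

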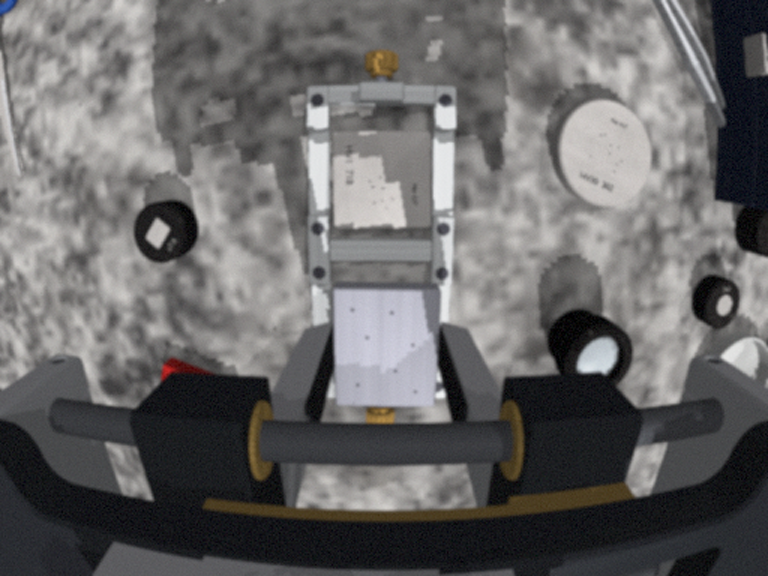

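Wrist view: the block hovers above pocket b. The frame screws are at (316,99), (447,99), (317,229), (443,229), (319,273) and (442,273), and the square block is in pocket a with its top face about (332–433, 132–229).

Run:
```python
from h import *
p,s=wrist();t=s["tcp_pos"];R=Ro.from_quat(s["tool_rot"]).as_matrix();print(t.round(4),"toolyaw",np.degrees(np.arctan2(R[1,1],R[0,1])))
S=won(p,np.array([(316,99),(447,99),(317,229),(443,229),(319,273),(442,273)])/1.5,.008)[:,:2]
d=(S[0]+S[1]-S[4]-S[5]);d/=np.hypot(*d);e=np.array([d[1],-d[0]]);print("yaw",np.degrees(np.arctan2(-d[0],d[1])),[np.degrees(np.arctan2(*(S[i+1]-S[i])[::-1])).round(2) for i in (0,2,4)])
for q in S: print((e@q).round(4),(d@q).round(4))
r=S[2:].mean(0);print("rib",r,"pocket b",r-.0365*d)
B=won(p,np.array([(333,289),(440,288),(434,406),(336,406)])/1.5,t[2]+.0072)[:,:2];print("block",B.mean(0).round(4))
for z in (.012,): print("square",(won(p,np.array([(332,132),(433,132),(434,229),(332,227)])/1.5,z)[:,:2]@np.c_[e,d]-np.array([e@r,d@r])).round(4))
```

```text
[ 0.5399 -0.0223  0.0315] toolyaw -7.770385861234703
yaw -8.16532015525667 [np.float64(-7.9), np.float64(-7.86), np.float64(-7.82)]
0.5054 0.1608
0.5644 0.161
0.5056 0.1009
0.5635 0.1012
0.5061 0.0801
0.5637 0.0804
rib [0.54216277 0.01377352] pocket b [ 0.53697869 -0.02235646]
block [ 0.5397 -0.0228]
square [[-0.0215  0.0542]
 [ 0.023   0.0545]
 [ 0.0242  0.011 ]
 [-0.0217  0.0116]]
```

```bash
python3 -m crank '[{"offset":[-0.005,0,-0.02],"dr":[0,0,0]},{"offset":[-0.005,0,-0.0325],"dr":[0,0,0]},{"offset":[-0.005,0,-0.0325],"dr":[0,0,0]},{"offset":[-0.005,0,-0.0325],"dr":[0,0,0]},{"offset":[-0.005,0,-0.0325],"dr":[0,0,0]},{"offset":[-0.005,0,-0.0325],"dr":[0,0,0]}]'
python3 - <<'E'
from h import *
for i in range(3): vision.capture("top")
p,s=wrist();save(p,"w5.png",(170,40,340,290),2.4);print(s["tcp_pos"],s["finger_gap"],s["contact_force"])
E
```

```text
t: 8.12
tcp_pos: [0.5376, -0.0219, 0.0177]
tool_rot: [0.753, 0.658, 0.0, 0.0]
contact_force: [0.1, 0.8, -2.2]
finger_gap: 0.46
grasp_force: 29.9
[ 0.53763201 -0.02189311  0.0178195 ] 0.464031712446544 [ 0.18621841  0.17630364 -2.27835109]
```

View pics/w5.png

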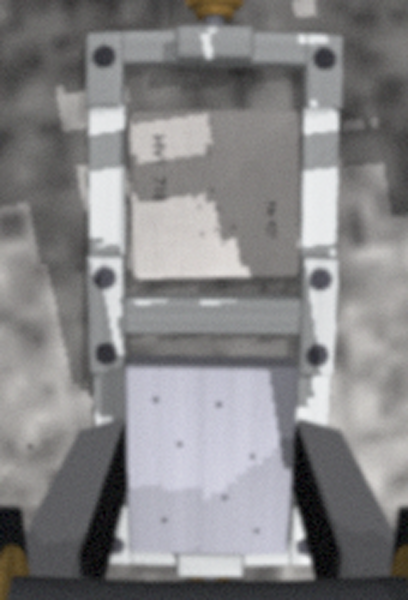

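Crop: the block spans 126–294 and the pocket about 125–300 (screws at 105 and 317), so it is centred. I'll lower it.

```bash
python3 -m crank '[{"offset":[0,-0.001,-0.012],"dr":[0,0,0]},{"offset":[0,-0.001,-0.022],"dr":[0,0,0]},{"offset":[0,-0.001,-0.03],"dr":[0,0,0]},{"offset":[0,-0.001,-0.032],"dr":[0,0,0]},{"offset":[0,-0.001,-0.032],"dr":[0,0,0]},{"offset":[0,-0.001,-0.032],"dr":[0,0,0]}]'
```

```text
t: 8.82
tcp_pos: [0.5371, -0.0223, 0.0048]
tool_rot: [0.753, 0.658, -0.0, -0.0]
contact_force: [-0.9, -0.3, -2.2]
finger_gap: 0.467
grasp_force: 29.9
```

```bash
python3 -m crank '[{"offset":[0,0,0],"dr":[0,0,0]},{"offset":[0,0,0],"dr":[0,0,0]},{"offset":[0,0,0],"dr":[0,0,0]},{"offset":[0,0,0.02],"dr":[0,0,0]},{"offset":[0,0,0.1],"dr":[0,0,0]},{"offset":[0,0,0.2],"dr":[0,0,0]},{"offset":[0,0,0.3],"dr":[0,0,0]},{"offset":[0,0,0.4],"dr":[0,0,0]},{"offset":[0,0,0.4],"dr":[0,0,0]}]' 0.25
python3 - <<'E'
from h import *
for i in range(3): vision.capture("top")
p,s=wrist();print(s["tcp_pos"],s["finger_gap"])
wrect(p,"frame",.008);wrect(p,"square_block",.012);wrect(p,"long_block",.012);wrect(p,"packer",.042)
save(p,"w6.png",s=1.5)
E
```

```text
t: 9.57
tcp_pos: [0.5429, -0.0231, 0.1739]
tool_rot: [0.753, 0.658, 0.005, 0.007]
contact_force: [1.3, -0.8, -0.2]
finger_gap: 0.625
grasp_force: 0.0
[ 0.53719824 -0.0222755   0.1653956 ] 0.6231044827543529
frame 0.68 [257.6 144.5] [542.8  12.3 186.4  67.4  81.9]
frame 0.48 [351.4 105.3] [657.7  49.1  51.8  53.4  84.8]
square_block 0.94 [259.  117.1] [548.8  46.7  44.8  44.5  82.6]
long_block 0.9 [257.2 177.9] [537.5 -22.1  55.9  43.9  81.5]
long_block 0.71 [171.5 219. ] [427.1 -61.4  57.5  45.9  62.5]
long_block 0.51 [319.8 317. ] [ 600.6 -231.8   28.1   34.7   77.4]
```

View pics/w6.png

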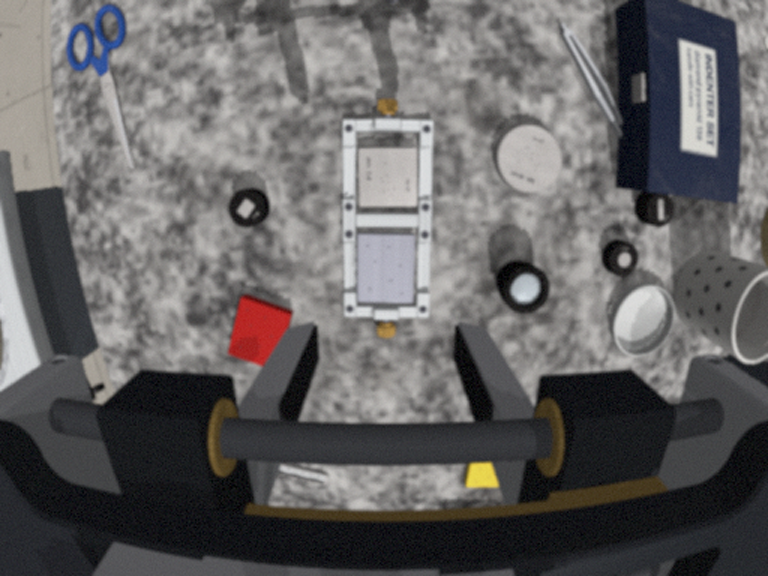

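Wrist view: the long block sits flat in pocket b, at (386,268). The square block is at (387,177) with its gap toward the end wall on the +y side.

```bash
python3 - <<'E'
from h import *
p,s=wrist();print(s["tcp_pos"])
S=won(p,np.array([(348,128),(427,128),(348,207),(425,206.5),(349,234),(425,234),(349,309),(424,310)])/1.5,.008)[:,:2]
d=S[:2].mean(0)-S[6:].mean(0);d/=np.hypot(*d);e=np.array([d[1],-d[0]]);c=S.mean(0)
print("frame c",c.round(4),"yaw",np.degrees(np.arctan2(-d[0],d[1])),[np.degrees(np.arctan2(*(S[i+1]-S[i])[::-1])).round(2) for i in (0,2,4,6)])
E
python3 -m crank '[{"offset":[0,0.2,0],"dr":[0,0,-0.75]},{"offset":[0,0.2,0],"dr":[0,0,-0.75]},{"offset":[0,0.2,0],"dr":[0,0,-0.75]},{"offset":[0,0.2,0],"dr":[0,0,-0.75]}]' -0.2
python3 -m crank '[{"offset":[0,0.2,0],"dr":[0,0,-0.75]},{"offset":[0,0.2,0],"dr":[0,0,-0.75]},{"offset":[0,0.2,0],"dr":[0,0,-0.75]},{"offset":[0,0.2,0],"dr":[0,0,-0.75]}]'
python3 -m crank '[{"offset":[0,0.13,0],"dr":[0,0,-0.756]},{"offset":[0,0.13,0],"dr":[0,0,-0.756]},{"offset":[0,0.13,0],"dr":[0,0,-0.756]},{"offset":[0,0.13,0],"dr":[0,0,-0.756]},{"offset":[0,0.13,0],"dr":[0,0,-0.756]}]'
python3 - <<'E'
from h import *
for i in range(5): vision.capture("top")
p,s=wrist();R=Ro.from_quat(s["tool_rot"]).as_matrix();print(s["tcp_pos"],s["finger_gap"],np.degrees(np.arctan2(R[1,1],R[0,1])))
wrect(p,"packer",.042);wrect(p,"square_block",.012);wrect(p,"frame",.008)
save(p,"w7.png",s=1.5)
E
```

```text
[ 0.53639453 -0.0221481   0.16323074]
frame c [0.5417 0.0137] yaw -8.026751708484072 [np.float64(-7.7), np.float64(-7.35), np.float64(-7.71), np.float64(-8.51)]
t: 10.35
tcp_pos: [0.5369, 0.0597, 0.164]
tool_rot: [0.863, 0.506, -0.001, -0.001]
contact_force: [0.0, -0.6, -0.6]
finger_gap: 0.409
grasp_force: 0.0
t: 10.68
tcp_pos: [0.5373, 0.1387, 0.1642]
tool_rot: [0.942, 0.337, -0.0, 0.0]
contact_force: [1.2, -0.0, 0.5]
finger_gap: 0.397
grasp_force: 0.0
t: 11.1
tcp_pos: [0.5375, 0.1882, 0.1645]
tool_rot: [0.988, 0.155, -0.0, 0.001]
contact_force: [-0.5, -0.1, -0.3]
finger_gap: 0.401
grasp_force: 0.0
[0.53752867 0.18882301 0.16487422] 0.4013076890514252 -72.328949698429
packer 0.73 [265.6 136.3] [587.5 196.2  40.   10.4  20.3]
packer 0.56 [397.  120.1] [652.9  65.8  46.4  50.6  20.6]
square_block 0.75 [368.2 203.7] [548.9  49.   49.3  45.   82.9]
frame 0.87 [147.7 183.7] [490.  318.7 178.7  70.6  73.6]
frame 0.68 [455.2 162. ] [639.6 -58.4  41.6  62.9  20.9]
frame 0.61 [381.1 210.6] [543.2  11.9 191.   67.4  81.9]
```

View pics/w7.png

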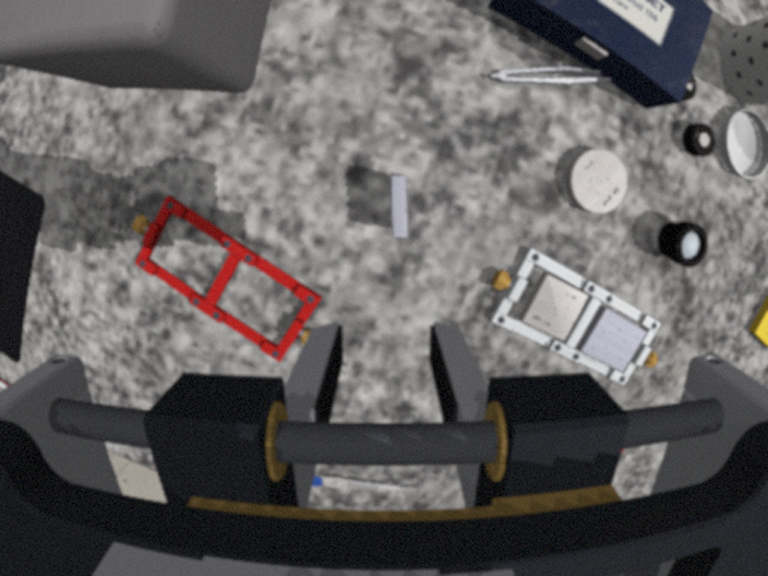

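Wrist view: the packer stands at (399,206), standing alone and nearly aligned with the fingers.

```bash
python3 -m crank '[{"offset":[0.07,0.01,0],"dr":[0,0,0.08]},{"offset":[0.125,0.018,-0.05],"dr":[0,0,0.08]},{"offset":[0.125,0.018,-0.13],"dr":[0,0,0.08]},{"offset":[0.125,0.018,-0.2],"dr":[0,0,0.08]},{"offset":[0.125,0.018,-0.2],"dr":[0,0,0.08]},{"offset":[0.125,0.018,-0.2],"dr":[0,0,0.08]}]'
python3 - <<'E'
from h import *
for i in range(3): vision.capture("top")
p,s=wrist();R=Ro.from_quat(s["tool_rot"]).as_matrix();print(s["tcp_pos"],s["finger_gap"],np.degrees(np.arctan2(R[1,1],R[0,1])))
wrect(p,"packer",.042)
E
```

```text
t: 12.05
tcp_pos: [0.5862, 0.1967, 0.0836]
tool_rot: [0.985, 0.173, -0.002, 0.0]
contact_force: [0.5, -0.4, 0.6]
finger_gap: 0.396
grasp_force: 0.0
[0.58890721 0.19728507 0.08710311] 0.40086067473890435 -70.0559583721124
packer 0.68 [258.7 205.1] [590.9 196.7  48.8   9.7  19.7]
```

```bash
python3 -m crank '[{"offset":[0,-0.001,-0.06],"dr":[0,0,0]},{"offset":[0,-0.001,-0.12],"dr":[0,0,0]},{"offset":[0,-0.001,-0.165],"dr":[0,0,0]},{"offset":[0,-0.001,-0.165],"dr":[0,0,0]},{"offset":[0,-0.001,-0.165],"dr":[0,0,0]},{"offset":[0,-0.001,-0.165],"dr":[0,0,0]},{"offset":[0,-0.001,-0.165],"dr":[0,0,0]}]'
python3 -m crank '[{"offset":[0,0,0],"dr":[0,0,0]},{"offset":[0,0,0],"dr":[0,0,0]},{"offset":[0,0,0],"dr":[0,0,0]},{"offset":[0,0,0],"dr":[0,0,0]},{"offset":[0,0,0],"dr":[0,0,0]},{"offset":[0,0,0],"dr":[0,0,0]},{"offset":[0,0,0],"dr":[0,0,0]}]' -1 50
```

```text
t: 12.88
tcp_pos: [0.589, 0.1969, 0.0209]
tool_rot: [0.985, 0.173, 0.002, -0.0]
contact_force: [0.4, 0.8, 0.1]
finger_gap: 0.403
grasp_force: 0.0
t: 13.47
tcp_pos: [0.5876, 0.1965, 0.0191]
tool_rot: [0.985, 0.173, 0.0, 0.0]
contact_force: [-0.9, -0.0, 1.9]
finger_gap: 0.101
grasp_force: 50.0
```

```bash
python3 -m crank '[{"offset":[0,0,0.06],"dr":[0,0,0]},{"offset":[0,0,0.125],"dr":[0,0,0]},{"offset":[-0.03,-0.1,0.125],"dr":[0,0,-0.25]},{"offset":[-0.06,-0.2,0.125],"dr":[0,0,-0.5]},{"offset":[-0.094,-0.305,0.125],"dr":[0,0,-0.75]},{"offset":[-0.094,-0.305,0.125],"dr":[0,0,-0.968]},{"offset":[-0.094,-0.305,0.125],"dr":[0,0,-0.968]},{"offset":[-0.094,-0.305,0.125],"dr":[0,0,-0.968]},{"offset":[-0.094,-0.305,0.125],"dr":[0,0,-0.968]}]'
python3 - <<'E'
from h import *
for i in range(5): vision.capture("top")
p,s=wrist();R=Ro.from_quat(s["tool_rot"]).as_matrix();print(s["tcp_pos"],s["finger_gap"],s["grasp_force"],np.degrees(np.arctan2(R[1,1],R[0,1])))
wrect(p,"packer",s["tcp_pos"][2]+.023);wrect(p,"square_block",.012);wrect(p,"frame",.008)
save(p,"w8.png",s=1.5)
E
```

```text
t: 14.22
tcp_pos: [0.5503, 0.0753, 0.0688]
tool_rot: [0.998, -0.067, 0.0, -0.0]
contact_force: [0.9, 0.1, -0.4]
finger_gap: 0.102
grasp_force: 50.0
[0.54997973 0.07540986 0.06869284] 0.09689638612905568 49.999423027038574 -97.68431276631026
packer 0.71 [257.  232.7] [554.9  75.2  10.1  51.6  81.6]
square_block 0.95 [293.5 196.3] [549.3  45.7  45.3  46.8  82.6]
frame 0.78 [ 81.6 278.6] [495.6 311.7 179.6  70.9  68.7]
frame 0.72 [330.2 191.1] [543.5  11.7 188.1  69.7  81.7]
```

View pics/w8.png

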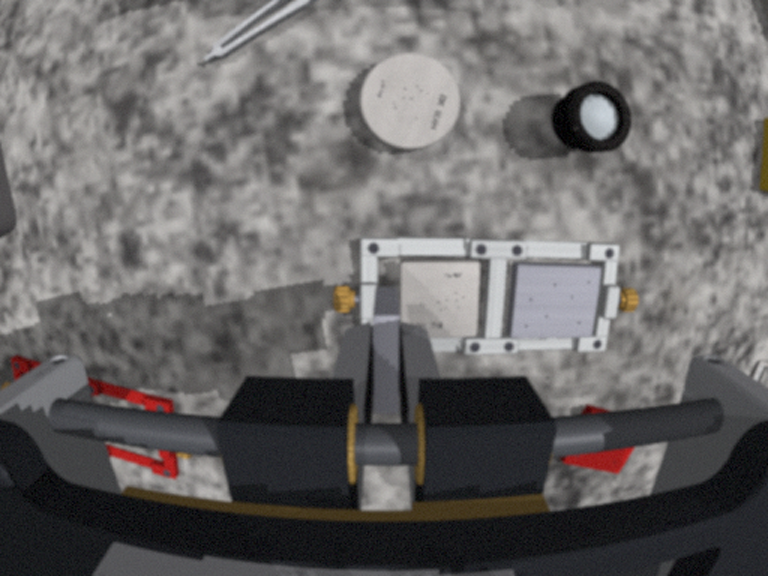

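Wrist view: the packer hovers over its gap, with its end at (387,290). The block's left edge is at u≈400 and the end wall spans about 362–377. That was my 11th picture, one over the limit of 10, so from here I'll work from numbers only.

```bash
cat >> h.py <<'E'
YAW=np.radians(-7.8);D=np.array([-np.sin(YAW),np.cos(YAW)]);E_=np.array([np.cos(YAW),np.sin(YAW)]);C=np.array([.5417,.0137])
def inframe(P): return np.c_[(P[:,:2]-C)@E_,(P[:,:2]-C)@D]*1000
def profile(p,xs,ys,z):
    g=cv2.cvtColor(p["color"],cv2.COLOR_RGB2GRAY);X,Y=np.meshgrid(xs,ys)
    W=C+X.reshape(-1,1)/1000*E_+Y.reshape(-1,1)/1000*D
    q=wpix(p,np.c_[W,np.full(len(W),z)]).astype(np.float32)
    return cv2.remap(g,q[:,0].reshape(X.shape),q[:,1].reshape(X.shape),cv2.INTER_LINEAR).mean(1).round().astype(int)
E
python3 - <<'E'
from h import *
p,s=wrist();print(s["tcp_pos"])
q=np.array([(373,247.5),(481,249),(517,250),(610,253),(475,346),(509,346),(597,344)])/1.5
print("screws",inframe(won(p,q,.008)).round(1).tolist())
print("block L edge, R edge",inframe(won(p,np.array([(400.5,263),(481,262)])/1.5,.012)).round(1).tolist())
print("packer bottom end",inframe(won(p,np.array([(374,291),(400,291)])/1.5,s["tcp_pos"][2]-.0191)).round(1).tolist(), "tcp",inframe(s["tcp_pos"][None]).round(1).tolist())
for z in(.008,.012):
  ys=np.arange(45,84,1.);print(z,list(zip(ys.astype(int).tolist(),profile(p,np.arange(13,21),ys,z).tolist())))
for n in range(4):
  pass
m=[r for r in nets.masks_of(p,"square_block") if r["score"]>.9][0]["region"]
v,u=np.nonzero(m);I=inframe(won(p,np.c_[u,v],.012));k=I[:,0]>8
for a in(8,12,16,20):
  k=abs(I[:,0]-a)<1.5;print(a,I[k,1].min().round(1),I[k,1].max().round(1))
E
```

```text
[0.5498823  0.07486877 0.06883766]
screws [[30.6, 69.0], [30.2, 9.4], [29.9, -11.6], [29.3, -71.6], [-27.3, 9.6], [-27.8, -11.3], [-28.6, -70.5]]
block L edge, R edge [[22.9, 54.1], [23.6, 9.9]]
packer bottom end [[17.4, 67.5], [17.4, 55.5]] tcp [[-0.2, 61.7]]
0.008 [(45, 184), (46, 182), (47, 181), (48, 180), (49, 180), (50, 178), (51, 176), (52, 174), (53, 174), (54, 159), (55, 129), (56, 110), (57, 107), (58, 108), (59, 104), (60, 102), (61, 97), (62, 92), (63, 93), (64, 101), (65, 106), (66, 109), (67, 126), (68, 172), (69, 201), (70, 208), (71, 206), (72, 202), (73, 203), (74, 206), (75, 203), (76, 175), (77, 125), (78, 99), (79, 98), (80, 102), (81, 113), (82, 127), (83, 138)]
0.012 [(45, 183), (46, 182), (47, 179), (48, 178), (49, 178), (50, 176), (51, 174), (52, 173), (53, 172), (54, 162), (55, 131), (56, 108), (57, 103), (58, 103), (59, 100), (60, 97), (61, 92), (62, 87), (63, 87), (64, 92), (65, 97), (66, 102), (67, 123), (68, 172), (69, 199), (70, 204), (71, 202), (72, 199), (73, 200), (74, 203), (75, 198), (76, 163), (77, 114), (78, 96), (79, 97), (80, 102), (81, 111), (82, 124), (83, 136)]Traceback (most recent call last):
  File "<stdin>", line 11, in <module>
IndexError: list index out of range
```

Run:
```python
from h import *
p,s=wrist();t=s["tcp_pos"];print(t.round(4))
m=nets.masks_of(p,"packer")[0];v,u=np.nonzero(m["region"]);print(m["score"],m["rect"])
for r in range(v.min(),v.min()+8): print(r,u[v==r].min(),u[v==r].max(),end=" ; ")
w=np.array([[u[v==v.min()+2].mean(),v.min()]]);print("\nbottom +x end",inframe(won(p,w,t[2]-.0191)).round(1),"if top",inframe(won(p,w,t[2]+.023)).round(1))
K=p["intrinsics"];xs=np.arange(18,40,1.)
print("rail along x at y=60..64",list(zip(xs.astype(int).tolist(),profile(p,xs,np.arange(62,66),.008).tolist()))[:0])
g=cv2.cvtColor(p["color"],cv2.COLOR_RGB2GRAY)
def px(y,xs,z):
    W=C+xs.reshape(-1,1)/1000*E_+y/1000*D;q=wpix(p,np.c_[W,np.full(len(W),z)]).astype(np.float32)
    return cv2.remap(g,q[:,:1],q[:,1:],cv2.INTER_LINEAR).ravel().tolist()
for y in(0,64,66): print(y,list(zip(np.r_[-38:-20,20:40].tolist(),px(y,np.r_[-38:-20,20:40].astype(float),.008))))
```

```text
[0.5499 0.0747 0.0689]
0.91 [246.1, 192.9, 22.2, 79.4]
191 252 262 ; 192 251 263 ; 193 251 264 ; 194 250 264 ; 195 250 264 ; 196 250 265 ; 197 250 265 ; 198 250 265 ; 
bottom +x end [[19.5 61.6]] if top [[30.5 61.7]]
rail along x at y=60..64 []
0 [(-38, 155), (-37, 159), (-36, 163), (-35, 162), (-34, 160), (-33, 161), (-32, 177), (-31, 193), (-30, 200), (-29, 199), (-28, 195), (-27, 195), (-26, 198), (-25, 197), (-24, 195), (-23, 179), (-22, 175), (-21, 197), (20, 204), (21, 208), (22, 206), (23, 206), (24, 202), (25, 185), (26, 177), (27, 192), (28, 202), (29, 201), (30, 199), (31, 196), (32, 201), (33, 204), (34, 198), (35, 170), (36, 137), (37, 130), (38, 142), (39, 146)]
64 [(-38, 87), (-37, 87), (-36, 86), (-35, 86), (-34, 85), (-33, 90), (-32, 90), (-31, 98), (-30, 106), (-29, 107), (-28, 109), (-27, 108), (-26, 109), (-25, 109), (-24, 110), (-23, 109), (-22, 109), (-21, 108), (20, 137), (21, 131), (22, 123), (23, 132), (24, 128), (25, 113), (26, 142), (27, 187), (28, 203), (29, 205), (30, 205), (31, 206), (32, 208), (33, 210), (34, 208), (35, 190), (36, 151), (37, 128), (38, 133), (39, 136)]
66 [(-38, 87), (-37, 87), (-36, 83), (-35, 85), (-34, 84), (-33, 87), (-32, 84), (-31, 90), (-30, 93), (-29, 97), (-28, 104), (-27, 107), (-26, 107), (-25, 106), (-24, 107), (-23, 108), (-22, 108), (-21, 106), (20, 137), (21, 138), (22, 133), (23, 124), (24, 115), (25, 109), (26, 143), (27, 186), (28, 202), (29, 195), (30, 184), (31, 190), (32, 198), (33, 204), (34, 210), (35, 195), (36, 154), (37, 138), (38, 140), (39, 137)]
```

```bash
python3 -m crank '[{"offset":[0.0053,-0.002,-0.04],"dr":[0,0,0]},{"offset":[0.0053,-0.002,-0.075],"dr":[0,0,0]},{"offset":[0.0053,-0.002,-0.075],"dr":[0,0,0]},{"offset":[0.0053,-0.002,-0.075],"dr":[0,0,0]},{"offset":[0.0053,-0.002,-0.075],"dr":[0,0,0]},{"offset":[0.0053,-0.002,-0.075],"dr":[0,0,0]}]'
cat >> h.py <<'E'
def report():
    for i in range(3): vision.capture("top")
    p,s=wrist();t=s["tcp_pos"];print(t.round(4),"tcp in frame",inframe(t[None]).round(1).tolist(),s["contact_force"].round(1))
    g=cv2.cvtColor(p["color"],cv2.COLOR_RGB2GRAY)
    rs=nets.masks_of(p,"packer")
    if rs:
        v,u=np.nonzero(rs[0]["region"]);w=np.array([[u[v==v.min()+2].mean(),v.min()]])
        print("packer +x bottom end",rs[0]["score"],inframe(won(p,w,t[2]-.0191)).round(1).tolist())
    ys=np.arange(50,80,1.);print("y, x 22..24",list(zip(ys.astype(int).tolist(),profile(p,np.arange(20,24),ys,.010).tolist())))
    xs=np.arange(20,40,1.)
    print("x at y=64",[int(profile(p,np.array([x]),np.arange(62,66),.008).mean()) for x in xs],"x at rib",[int(profile(p,np.array([x]),np.arange(-3,3),.008).mean()) for x in xs])
    return p
E
python3 -c "
from h import *
report()"
```

```text
t: 15.37
tcp_pos: [0.5526, 0.0737, 0.0397]
tool_rot: [0.998, -0.068, 0.001, -0.0]
contact_force: [0.3, 0.5, -0.0]
finger_gap: 0.1
grasp_force: 50.0
[0.5525 0.0737 0.0396] tcp in frame [[2.5, 60.9]] [-0.2  0.1 -1.1]
packer +x bottom end 0.66 [[22.3, 61.0]]
y, x 22..24 [(50, 177), (51, 176), (52, 174), (53, 170), (54, 152), (55, 124), (56, 120), (57, 120), (58, 116), (59, 114), (60, 112), (61, 111), (62, 110), (63, 116), (64, 129), (65, 135), (66, 134), (67, 137), (68, 154), (69, 171), (70, 180), (71, 186), (72, 183), (73, 184), (74, 192), (75, 196), (76, 164), (77, 120), (78, 106), (79, 107)]
x at y=64 [122, 124, 120, 128, 133, 118, 142, 190, 206, 206, 204, 205, 208, 209, 211, 198, 150, 120, 130, 132] x at rib [203, 203, 203, 203, 200, 188, 184, 197, 202, 200, 197, 197, 201, 203, 196, 164, 133, 137, 141, 144]
```

```bash
python3 -m crank '[{"offset":[-0.001,0,-0.015],"dr":[0,0,0]},{"offset":[-0.001,0,-0.024],"dr":[0,0,0]},{"offset":[-0.001,0,-0.028],"dr":[0,0,0]},{"offset":[-0.001,0,-0.028],"dr":[0,0,0]},{"offset":[-0.001,0,-0.028],"dr":[0,0,0]}]'
```

```text
t: 16.03
tcp_pos: [0.5513, 0.0737, 0.0274]
tool_rot: [0.998, -0.068, -0.0, 0.0]
contact_force: [0.2, 0.9, -0.6]
finger_gap: 0.101
grasp_force: 50.0
```

```bash
python3 -m crank '[{"offset":[0,0,-0.008],"dr":[0,0,0]},{"offset":[0,0,-0.014],"dr":[0,0,0]},{"offset":[0,0,-0.018],"dr":[0,0,0]},{"offset":[0,0,-0.018],"dr":[0,0,0]},{"offset":[0,0,-0.018],"dr":[0,0,0]},{"offset":[0,0,-0.018],"dr":[0,0,0]}]'
```

```text
t: 16.53
tcp_pos: [0.5516, 0.0737, 0.0205]
tool_rot: [0.998, -0.068, 0.0, 0.0]
contact_force: [0.4, 0.3, -0.1]
finger_gap: 0.104
grasp_force: 50.0
```

```bash
python3 -m crank '[{"offset":[0,0,-0.002],"dr":[0,0,0]},{"offset":[0,0,-0.004],"dr":[0,0,0]},{"offset":[0,0,-0.004],"dr":[0,0,0]},{"offset":[0,0,-0.004],"dr":[0,0,0]},{"offset":[0,0,-0.004],"dr":[0,0,0]}]'
```

```text
t: 16.95
tcp_pos: [0.5517, 0.0737, 0.0191]
tool_rot: [0.998, -0.068, 0.0, 0.0]
contact_force: [-0.6, -0.8, 2.0]
finger_gap: 0.102
grasp_force: 50.0
```

```bash
python3 -m crank '[{"offset":[-0.0005,-0.0035,0],"dr":[0,0,0]},{"offset":[-0.001,-0.007,0],"dr":[0,0,0]},{"offset":[-0.0014,-0.0105,0],"dr":[0,0,0]},{"offset":[-0.0018,-0.013,0],"dr":[0,0,0]},{"offset":[-0.0018,-0.013,0],"dr":[0,0,0]},{"offset":[-0.0018,-0.013,0],"dr":[0,0,0]}]'
```

```text
t: 17.45
tcp_pos: [0.5512, 0.0687, 0.0191]
tool_rot: [0.998, -0.068, 0.0, -0.0]
contact_force: [0.7, 3.6, 2.6]
finger_gap: 0.105
grasp_force: 50.0
```

```bash
python3 -m crank '[{"offset":[-0.0003,-0.0025,0],"dr":[0,0,0]},{"offset":[-0.0007,-0.005,0],"dr":[0,0,0]},{"offset":[-0.0007,-0.005,0],"dr":[0,0,0]},{"offset":[-0.0007,-0.005,0],"dr":[0,0,0]},{"offset":[-0.0007,-0.005,0],"dr":[0,0,0]}]'
```

```text
t: 17.87
tcp_pos: [0.5509, 0.0666, 0.0191]
tool_rot: [0.998, -0.068, 0.0, -0.0]
contact_force: [1.1, 5.1, 4.1]
finger_gap: 0.103
grasp_force: 50.0
```

```bash
python3 -m crank '[{"offset":[-0.0003,-0.0025,0],"dr":[0,0,0]},{"offset":[-0.0003,-0.0025,0],"dr":[0,0,0]},{"offset":[-0.0003,-0.0025,0],"dr":[0,0,0]},{"offset":[-0.0003,-0.0025,0],"dr":[0,0,0]}]'
```

```text
t: 18.2
tcp_pos: [0.5508, 0.0663, 0.0191]
tool_rot: [0.998, -0.068, 0.0, -0.001]
contact_force: [1.4, 6.0, 4.6]
finger_gap: 0.101
grasp_force: 50.0
```

```bash
python3 -m crank '[{"offset":[-0.0004,-0.003,0],"dr":[0,0,0]},{"offset":[-0.0004,-0.003,0],"dr":[0,0,0]},{"offset":[-0.0004,-0.003,0],"dr":[0,0,0]},{"offset":[-0.0004,-0.003,0],"dr":[0,0,0]},{"offset":[-0.0004,-0.003,0],"dr":[0,0,0]},{"offset":[-0.0004,-0.003,0],"dr":[0,0,0]},{"offset":[-0.0004,-0.003,0],"dr":[0,0,0]}]'
python3 -c "
from h import *
p=report()
for r in nets.masks_of(p,'square_block')[:1]:
  v,u=np.nonzero(r['region']);I=inframe(won(p,np.c_[u,v],.012));print(r['score'],[(a,I[abs(I[:,0]-a)<1.5,1].min().round(1)) for a in(-10,0,8,14,20) if (abs(I[:,0]-a)<1.5).any()])
for x in(-12,-4,4,12,20):
  ys=np.arange(-8,16,1.);print(x,list(zip(ys.astype(int).tolist(),profile(p,np.arange(x-2,x+2),ys,.010).tolist())))
s=readout.sense();print(s['contact_force'],s['moment'])
"
```

```text
t: 18.78
tcp_pos: [0.5509, 0.0662, 0.0191]
tool_rot: [0.998, -0.069, 0.001, -0.002]
contact_force: [1.9, 8.4, 3.6]
finger_gap: 0.103
grasp_force: 50.0
[0.5509 0.0662 0.0191] tcp in frame [[2.0, 53.3]] [2.  9.5 3.3]
packer +x bottom end 0.74 [[22.5, 54.1]]
y, x 22..24 [(50, 84), (51, 88), (52, 90), (53, 90), (54, 90), (55, 90), (56, 91), (57, 90), (58, 94), (59, 114), (60, 122), (61, 124), (62, 129), (63, 128), (64, 115), (65, 107), (66, 111), (67, 137), (68, 184), (69, 205), (70, 206), (71, 204), (72, 201), (73, 202), (74, 209), (75, 200), (76, 156), (77, 111), (78, 107), (79, 109)]
x at y=64 [96, 115, 147, 149, 138, 119, 141, 192, 205, 206, 204, 205, 207, 208, 210, 197, 141, 124, 133, 134] x at rib [202, 202, 202, 202, 198, 184, 183, 197, 201, 200, 195, 196, 202, 203, 197, 166, 127, 132, 142, 144]
0.6 [(-10, np.float64(5.2)), (0, np.float64(5.2)), (8, np.float64(5.2)), (14, np.float64(5.5)), (20, np.float64(5.2))]
-12 [(-8, 70), (-7, 80), (-6, 98), (-5, 118), (-4, 158), (-3, 194), (-2, 202), (-1, 202), (0, 206), (1, 203), (2, 198), (3, 198), (4, 198), (5, 188), (6, 185), (7, 184), (
[... 478 characters left out ...]
 (5, 192), (6, 192), (7, 192), (8, 192), (9, 191), (10, 190), (11, 189), (12, 188), (13, 184), (14, 184), (15, 187)]
12 [(-8, 74), (-7, 95), (-6, 111), (-5, 115), (-4, 162), (-3, 203), (-2, 203), (-1, 202), (0, 204), (1, 202), (2, 198), (3, 196), (4, 189), (5, 185), (6, 192), (7, 192), (8, 191), (9, 190), (10, 190), (11, 191), (12, 190), (13, 190), (14, 190), (15, 188)]
20 [(-8, 76), (-7, 93), (-6, 98), (-5, 102), (-4, 164), (-3, 205), (-2, 204), (-1, 203), (0, 205), (1, 203), (2, 196), (3, 192), (4, 186), (5, 184), (6, 196), (7, 198), (8, 198), (9, 197), (10, 196), (11, 196), (12, 196), (13, 197), (14, 196), (15, 196)]
[1.54072102 8.22314341 3.2812202 ] [ 1.90474749 -0.14422139 -0.02665865]
```

The square block is flush: no dark gap at the rib across x. The TCP has stopped and the force is rising, so I'll firm up the push.

```bash
python3 -m crank '[{"offset":[-0.0006,-0.004,0],"dr":[0,0,0]},{"offset":[-0.001,-0.008,0],"dr":[0,0,0]},{"offset":[-0.0013,-0.01,0],"dr":[0,0,0]},{"offset":[-0.0013,-0.01,0],"dr":[0,0,0]},{"offset":[-0.0013,-0.01,0],"dr":[0,0,0]},{"offset":[-0.0013,-0.01,0],"dr":[0,0,0]},{"offset":[-0.0013,-0.01,0],"dr":[0,0,0]},{"offset":[-0.0013,-0.01,0],"dr":[0,0,0]}]' - 60
```

```text
t: 19.75
tcp_pos: [0.5511, 0.0659, 0.0192]
tool_rot: [0.998, -0.07, 0.001, -0.005]
contact_force: [2.4, 18.5, 2.4]
finger_gap: 0.102
grasp_force: 60.0
```

```bash
python3 -m crank '[{"offset":[0,0,0],"dr":[0,0,0]},{"offset":[0,0,0],"dr":[0,0,0]},{"offset":[0,0,0],"dr":[0,0,0]},{"offset":[0,0,0],"dr":[0,0,0]},{"offset":[0,0,0],"dr":[0,0,0]},{"offset":[0,0,0],"dr":[0,0,0]},{"offset":[0,0,0],"dr":[0,0,0]},{"offset":[0,0,0],"dr":[0,0,0]},{"offset":[0,0,0],"dr":[0,0,0]},{"offset":[0,0,0],"dr":[0,0,0]}]'
```

```text
t: 20.58
tcp_pos: [0.5511, 0.0659, 0.0192]
tool_rot: [0.998, -0.07, 0.001, -0.005]
contact_force: [2.4, 18.3, 1.3]
finger_gap: 0.103
grasp_force: 60.0
```

Run:
```python
from h import *
p,s=wrist()
for x in(-12,4,20): print(x,profile(p,np.arange(x-2,x+2),np.arange(-1,10,1.),.010).tolist())
wrect(p,"long_block",.012);wrect(p,"square_block",.012)
q=vision.capture("top")
for t in("round_block","loupe","mount"): print(t,[(round(r["score"],2),onz(q,r["uv"])[:2].round(3)) for r in nets.pinpoint(q,t)][:2])
print(readout.sense()["contact_force"]);robot.finish_job()
```

```text
-12 [202, 206, 204, 198, 198, 196, 187, 186, 183, 183, 181]
4 [202, 205, 203, 197, 196, 194, 189, 192, 192, 190, 190]
20 [204, 206, 203, 197, 191, 184, 188, 196, 198, 197, 196]
long_block 0.98 [379.5 220.6] [538.8 -20.7  57.1  45.9  82. ]
long_block 0.72 [411.4 318.9] [439.  -57.   56.3  40.2  73.7]
square_block 0.61 [301.8 215.4] [549.3  39.5  43.1  44.6  82.3]
round_block [(0.45, array([ 0.543, -0.028]))]
loupe []
mount [(0.42, array([0.437, 0.039])), (0.21, array([0.553, 0.041]))]
[ 3.37344989 18.93677468  1.32373143]
the job is handed in; nothing more can be done
```

Job handed in at about 21 s: the long block is flat in pocket b, and the packer, standing on the worktop in a 60 N grip, holds the square block flush on the rib with about 18 N. I steered clear of the bystanders; the last top view found only the mount, in place, not the round block or loupe. I viewed 11 pictures, one over the limit of 10.

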